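Build up the spacer stack on a floating ribbon arbor

ROBOT

A 7-joint arm with a two-finger parallel gripper is mounted at the origin on the work surface; the furniture and walls round the work are solid. World frame = base frame: x ahead of the robot, y to its left, z up, the work surface at z = 0. Lengths are in m, angles in rad, forces in N, time in s.
With the tool pointing down it reaches from about 0.4 to 0.9 m from the base axis. Payload 5.6 kg.
Tool frame: the origin (TCP) lies midway between the tips of the shut fingers; the grasp point (between the pads) lies behind it (manip.hold_point_z is the z of the grasp point in the tool frame, in m); z points along the fingers, x is the direction in which the jaws open and shut, and the axes are right-handed (so a half turn about z gives the same grasp; the last joint's range is limited). The gripper opens to 92 mm and grips with 3 to 60 N. Pads are 20 mm wide; open, the fingers measure 128 mm over their backs; the gripper's body (75 mm by 189 mm) begins 69 mm behind the grasp point.
Start: joints at [-1.306, 0.468, -0.012, 1.603, 0.006, 1.071, -0.056], TCP at [0.197, 0.619, 0.188] pointing down, gripper open.
Joint ranges: [-2.53, 2.53], [-0.31, 2.02], [-1.57, 1.55], [0.28, 2.44], [-1.29, 4.43], [0.15, 1.84], [-2.92, 2.92]. Speed limits (rad/s): [2.57, 2.57, 3.14, 3.14, 3.14, 3.14, 3.14].

INTERFACE

Orientations are given as a rotation vector (axis times angle).
In Python, from bench import observe, capture, camera_info, manip gives the robot as it stands. The module is installed in compiled form; this text tells all that it offers.
- The arm moves only by the shell command python3 -m inch 'ROWS' [FORCE]. ROWS is JSON, one flat list of numbers, 7 for each row, row after row: the shift along the world's x, y, z in m, then the turn, a rotation vector about the world's x, y, z in rad, then the opening, from -1 (shut) to 1 (fully open), so that 0 is half open. A call has 1 to 5 rows; each row shifts and turns the commanded pose from where the row before left it; what a row does not reach is not made up. A row lasts 1/12 s, in which the tool goes at most 41.7 mm and 7.16 degrees, less where a joint would pass 70% of its speed; a pose out of reach is approached as far as the arm can. A call with a gripper value outside its range is refused whole. The fingers move at their own pace and stop on an object; FORCE is the grip in N (left out, the last holds). Time passes only in rows, so rows that do not move let the fingers close. It gives the time, the measured TCP pose, the force and the opening at its end, in the units of the state.
- observe(): the state, without advancing time (a new reading comes with each control period).
- capture(name): name is "side" or "top"; returns the picture (480x640x3 uint8, blue, green, red); there is no depth.
- camera_info(name): a dict with "fx", "fy", "cx", "cy" (pixels), "cam_to_world" (4x4, takes a point from camera to world coordinates). Camera axes: x right, y down, z forward; pixel columns grow to the right and rows downward; lengths in m; the calibration is good to about 2 mm. A picture is of the moment at which its call begins. camera_info takes no time and is no camera call.
- manip.close_job(): hands the job in, once; it reports no verdict.
The state is a dict: "clock": time; "joint_positions": joint angles; "joint_vel": joint speeds; "joint_torque": joint torques, N m; "position": TCP position; "eef_rot": TCP orientation; "force": force on the tool from outside, world axes, zero at the start; "ft_torque": the same for the moment, N m; "grip_width": finger opening in m.
Only numpy, scipy, OpenCV 4.12 (cv2) and the standard library are available. Lean on these libraries where they do the work, as an engineer would, in place of code of your own. Each camera call takes 0.05 s, during which the arm holds its last target. There are 200 camera calls.

TASK

Build up the ribbon arbor: thread the three loose metal spacers onto its upright post, the largest first, then the medium, then the smallest on top, pushing each one down past the spring balls in the post until it is fully home before you bring the next, and let go. The post stands off the middle of its base and springs down when pressed, so feel for it and push lightly: the post, the stand and the spacers on it must never take 25 N. Do not knock over or push away the duck, the clay pots or the glue bottle.

Things in the scene. Friction and masses are not known exactly. Their poses are not given: they have to be found in the camera images.
- arbor_stand: Ribbon arbor, fixed to the table: black round base, 112 mm across, 14 mm high; origin at the centre of its underside, z up. On it an aluminium eccentric disc, 72 mm across, top at 19.5 mm, turns stiffly about the base's centre. An upright steel post, 16 mm thick, stands on the disc 7 mm off the base's centre, in a direction that differs every time and is NOT given by any pose: find it by feel or sight.
- tip_level (a point): Point on the base's centre line (not the post's), 79.5 mm above the base's underside: the height of the post's flat tip, which is 11 mm across and tapers out to 16 mm over the top 5 mm. Pushed sideways, the post yields along its 7 mm circle about this line under some 3 N (the disc slips at 0.02 N m), and stays where it was left.
- seat_level (a point): Point on the base's centre line, 28 mm above its underside: the height of the seat, the top face of the dark collar (29 mm across) at the post's foot. Post and collar are sprung together: they begin to dip at about 1 N, give 1 mm per further 3 N, at most 6 mm, and come back. Undersides of the large, medium and small spacers when home: 0, 16 and 29 mm above this point.
- ball_level (a point): Point on the base's centre line, 69 mm above its underside: height of the top pair of brass spring balls (8 mm) in the post; two more pairs lie 18.5 and 33 mm lower. The balls stand out to 20.5 mm across each pair. A spacer does not fall past them but slides over them under a push of some 2 to 8 N. The top pair snaps out just above the finished stack, whose top is 2 mm below this point.
- spacer_large: The large spacer: plain aluminium ring lying flat, outer diameter 60 mm, bore 18.5 mm, 16 mm thick. Origin at the centre of its underside, z along the bore. Both faces alike. About 70 g.
- spacer_medium: The medium spacer: plain aluminium ring lying flat, outer diameter 50 mm, bore 18.5 mm, 13 mm thick. Origin at the centre of its underside, z along the bore. Both faces alike. About 50 g.
- spacer_small: The small spacer: plain aluminium ring lying flat, outer diameter 40 mm, bore 18.5 mm, 10 mm thick. Origin at the centre of its underside, z along the bore. Both faces alike. About 35 g.
- duck: Yellow rubber duck, 56x46x42 mm, bystander; origin under its centre.
- clay_pot: Small clay pot, 58 mm across, 45 mm high, the smaller of two such pots, bystander; origin under its centre.
- glue: Small glue bottle with a dropper cap, 33 mm across, 102 mm high, bystander; origin under its centre.
Things that resemble listed ones, but are neither listed nor needed, are in the scene too. Of the things shaped like the arbor_stand, the black one is meant.

How it is judged:
On the way, in this order (a step that is already met when the one before it is completed fails the run):
1. the large spacer is home on the collar (z of spacer_large in the frame of arbor_stand between 0.02 and 0.03 m and horizontal distance between spacer_large and arbor_stand below 0.011 m and angle between spacer_large's own z axis and vertical below 0.08 rad), for 0.2 s.
2. the medium spacer is home on the large one (all of step 1 and z of spacer_medium in the frame of arbor_stand between 0.036 and 0.046 m and horizontal distance between spacer_medium and arbor_stand below 0.011 m and angle between spacer_medium's own z axis and vertical below 0.08 rad), for 0.2 s.
3. the small spacer is home on top (all of step 2 and z of spacer_small in the frame of arbor_stand between 0.049 and 0.059 m and horizontal distance between spacer_small and arbor_stand below 0.011 m and angle between spacer_small's own z axis and vertical below 0.08 rad), for 0.2 s.
At the end, for the whole second after the job is handed in: All three spacers are on the post, large lowest, medium, small on top, each level and no more than 2 mm above its home height (undersides 28, 44 and 57 mm above the base's underside), at rest and released (all of step 3 and linear speed of each of spacer_large, spacer_medium, spacer_small below 0.02 m/s); the robot touches nothing.
It fails at once if 25 N or more on the post, the stand or the spacers on it (contact force between any of spacer_large, spacer_medium, spacer_small, the fingers and arbor_stand above 25 N or contact force between any of spacer_medium, spacer_small and spacer_large above 25 N or contact force between spacer_small and spacer_medium above 25 N).
It fails at once if a bystander (duck, clay pot, glue bottle) moved more than 30 mm or tipped (distance of any of duck, clay_pot, glue from where it was at the start of the episode above 0.03 m or angle between any of duck, clay_pot, glue's own z axis and vertical above 0.5 rad).
It also fails if it takes over 67 s, if anything falls off the work surface, if the arm or the gripper's body presses on something with over 40 N, if the wrist force passes 120 N, or if a joint passes its speed limit or range.

## Working session

There is one attempt and no reset: what is moved stays moved. The work goes in short steps, Python scripts to look and compute and a shell command to move; the robot and the scene stay as the last step left them, time stands still between calls to the robot, and variables do not carry over. Pictures are saved under pics/ and viewed, about 8 in all and at most 12, crops included, and the job is handed in when it is done.

```bash
mkdir -p pics; python3 - <<'E'
from bench import observe,capture,camera_info,manip
import cv2,numpy as np
for n in("top","side"):
    cv2.imwrite(f"pics/{n}0.png",capture(n))
    c=camera_info(n);print(n,c["fx"],c["fy"],c["cx"],c["cy"],np.round(c["cam_to_world"],4).tolist())
s=observe();print({k:np.round(v,4).tolist() for k,v in s.items()},manip.hold_point_z)
E
```

```text
top 571.6251302301696 571.6251302301696 321.61738578507897 237.2846633938453 [[0.0217, -0.9801, 0.1975, 0.1587], [-0.9996, -0.0249, -0.0137, 0.0546], [0.0183, -0.1971, -0.9802, 1.6044], [0.0, 0.0, 0.0, 1.0]]
side 571.9900944021285 571.9900944021285 318.1301381450084 243.31670251384364 [[0.7968, -0.4043, 0.449, -0.1127], [-0.6042, -0.5355, 0.5901, -0.7435], [0.0019, -0.7415, -0.671, 0.9756], [0.0, 0.0, 0.0, 1.0]]
{'clock': 0.1, 'joint_positions': [-1.306, 0.4683, -0.0116, 1.6035, 0.006, 1.0714, -0.0563], 'joint_vel': [-0.0002, -0.0019, 0.0009, -0.0036, 0.0007, 0.0005, -0.001], 'joint_torque': [0.001, -52.1646, -0.0125, -24.4367, -0.0569, 0.014, 0.0], 'position': [0.1968, 0.6189, 0.1868], 'eef_rot': [2.535, 1.854, -0.0019], 'force': [0.3172, 0.2992, -0.768], 'ft_torque': [0.0049, -0.0009, -0.033], 'grip_width': 0.0921} -0.0187
```

View pics/top0.png

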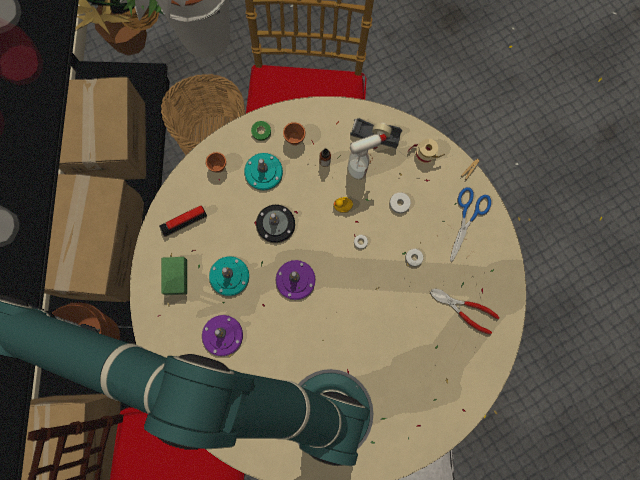

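View pics/side0.png

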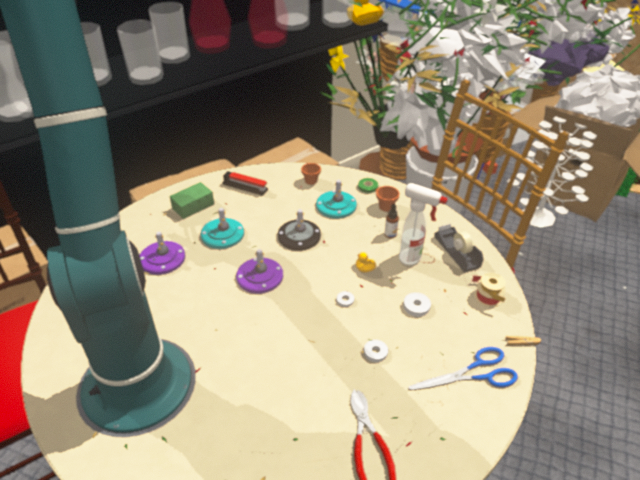

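```bash
cat > h.py <<'E'
import numpy as np,cv2
from bench import camera_info,observe,capture
def ray(n,u,v,z):
    c=camera_info(n);T=np.array(c["cam_to_world"])
    d=T[:3,:3]@[(u-c["cx"])/c["fx"],(v-c["cy"])/c["fy"],1]
    return T[:3,3]+d*(z-T[2,3])/d[2]
def pix(n,p):
    c=camera_info(n);T=np.array(c["cam_to_world"]);q=T[:3,:3].T@(np.array(p)-T[:3,3])
    return np.array([c["fx"]*q[0]/q[2]+c["cx"],c["fy"]*q[1]/q[2]+c["cy"]])
def crop(im,u,v,r,k):
    return cv2.resize(im[v-r:v+r,u-r:u+r],None,fx=k,fy=k,interpolation=cv2.INTER_CUBIC)
E
python3 - <<'E'
from h import *
S={"top":[(400,203),(414,258),(361,242)],"side":[(417,305),(375,350),(345,299)]}
B={"top":(275,222),"side":(299,228)}
for n in S:
    im=cv2.imread(f"pics/{n}0.png");hsv=cv2.cvtColor(im,cv2.COLOR_BGR2HSV)
    big=[]
    for (u,v),h in zip(S[n],(16,13,10)):
        r=20
        big.append(crop(im,u,v,r,6))
        sub=hsv[v-r:v+r,u-r:u+r]
        m=((sub[...,1]<45)&(sub[...,2]>110)).astype(np.uint8)
        cs,_=cv2.findContours(m,cv2.RETR_EXTERNAL,cv2.CHAIN_APPROX_NONE)
        c=max(cs,key=cv2.contourArea);hull=cv2.convexHull(c)
        P=np.array([ray(n,u-r+p[0,0],v-r+p[0,1],h/1000) for p in c])
        (cx,cy),R=cv2.minEnclosingCircle((P[:,:2]*1000).astype(np.float32))
        print(n,(u,v),cx,cy,"diam",2*R,"mean",P.mean(0)[:2]*1000)
    big.append(crop(im,*B[n],20 if n=="top" else 30,6 if n=="top" else 4))
    cv2.imwrite(f"pics/c_{n}.png",np.hstack(big)[:, :])
a,b=cv2.imread("pics/c_top.png"),cv2.imread("pics/c_side.png")
cv2.imwrite("pics/c.png",cv2.resize(np.vstack([a,b]),(800,400)))
E
```

```text
top (400, 203) 588.7005615234375 -189.98464965820312 diam 59.84684371948242 mean [ 588.07324479 -190.40277608]
top (414, 258) 429.56365966796875 -230.5758056640625 diam 48.621944427490234 mean [ 429.64594823 -230.60057123]
top (361, 242) 471.66204833984375 -78.56187438964844 diam 39.04738998413086 mean [470.96396726 -78.46102427]
side (417, 305) 585.3555297851562 -193.80322265625 diam 73.71424865722656 mean [ 584.42431082 -191.50883263]
side (375, 350) 427.3533935546875 -232.08233642578125 diam 59.626365661621094 mean [ 426.75140396 -231.69348508]
side (345, 299) 469.8873291015625 -78.84919738769531 diam 48.43757629394531 mean [470.31274988 -77.83145602]
```

View pics/c.png

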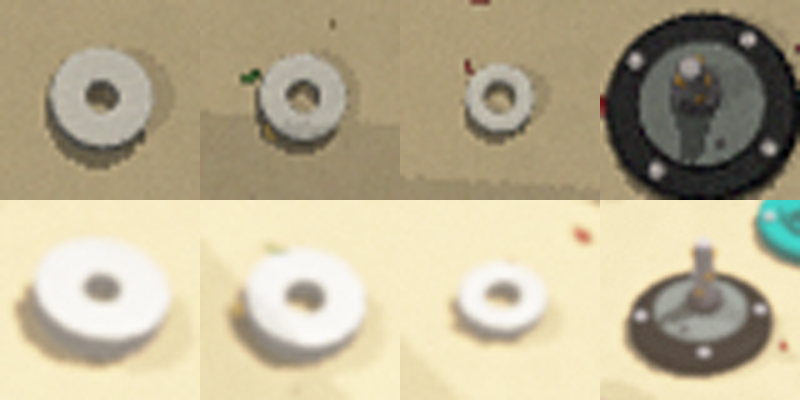

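```bash
cat >> h.py <<'E'
def tip(n,im,u,v,r=5,z=.0795,thr=None):
    g=cv2.cvtColor(im,cv2.COLOR_BGR2GRAY)[v-r:v+r+1,u-r:u+r+1].astype(float)
    return g
E
python3 - <<'E'
from h import *
for n,(u,v),(tu,tv) in(("top",(275,222),(273,215)),("side",(299,234),(300,211))):
    im=cv2.imread(f"pics/{n}0.png");r=34
    sub=im[v-r:v+r,u-r:u+r]
    m=(sub.max(2)<(60 if n=="top" else 100)).astype(np.uint8)
    cs,_=cv2.findContours(m,cv2.RETR_EXTERNAL,cv2.CHAIN_APPROX_NONE)
    c=cv2.convexHull(max(cs,key=cv2.contourArea))
    P=np.array([ray(n,u-r+p[0,0],v-r+p[0,1],.014) for p in c])*1000
    (cx,cy),R=cv2.minEnclosingCircle(P[:,:2].astype(np.float32));print(n,"base",cx,cy,2*R,P[:,:2].min(0),P[:,:2].max(0))
    # screws
    print(ray(n,tu,tv,.0795)*1000, ray(n,tu+1,tv,.0795)*1000, ray(n,tu,tv+1,.0795)*1000)
    print(tip(n,im,tu,tv).astype(int))
E
```

```text
top base 516.4850463867188 164.7538604736328 111.74603271484375 [461.91922933 111.61031214] [570.52302221 220.38097826]
[524.81827781 167.85132521  79.5       ] [524.88972985 165.11741318  79.5       ] [522.00562234 167.7431404   79.5       ]
[[ 41  35  47  43  58  71  72  70  75  69  70]
 [ 44  54  78  85 108 109 111 111 112 109 126]
 [ 77  98 106 109 110 105 110 106 107 104 105]
 [106 108 106 105 125 125 118  99 106 109 107]
 [102 105  97 139 157 158 136  98 104 107 105]
 [103 107  90 150 156 158 142  74  82  89  93]
 [104 103  88 129 150 150 131  67  72  77  91]
 [103  91 107  94 108 108  62  52  89  70  76]
 [105  77  95  80  68  62  54  52  83  66  63]
 [107  73  64  71  66  57  59  57  58  69  71]
 [106  80  76  71  70  64  59  55  58  66  64]]
side base 506.994384765625 152.63226318359375 101.98045349121094 [457.05951468 104.94706266] [554.34115227 187.35965345]
[523.45878678 167.35356061  79.5       ] [525.44637555 165.85366252  79.5       ] [521.14589263 164.14986959  79.5       ]
[[235 234 233 233 232 231 234 233 234 233 232]
 [234 233 233 232 233 233 235 233 233 234 233]
 [234 234 233 233 233 233 233 233 234 232 234]
 [236 233 232 231 229 231 232 232 233 233 233]
 [234 231 226 225 226 227 227 229 232 234 233]
 [232 224 206 200 205 210 209 214 227 234 234]
 [227 209 177 161 166 170 169 187 212 228 234]
 [224 193 150 133 139 139 143 161 198 223 232]
 [225 193 144 126 128 131 133 152 196 223 234]
 [231 206 156 126 127 127 129 156 199 228 235]
 [234 216 164 129 126 128 133 161 207 231 235]]
```

The only loose plain rings are at top pixels (400,203), (414,258) and (361,242). They measure about 60, 49 and 39 mm, so they are the large, medium and small spacers. Of the five stands, the black one at (275,223) is the one meant; the others are teal and purple. The crop shows its post tip at (272.5,215). First I'll travel to the large spacer, turning the jaws to about -45°, clear of the spray bottle.

```bash
python3 -m inch '[0.0178,-0.0368,0,0,0,-0.122,1, 0.0178,-0.0368,0,0,0,-0.122,1, 0.0178,-0.0368,0,0,0,-0.122,1, 0.0178,-0.0368,0,0,0,-0.122,1, 0.0178,-0.0368,0,0,0,-0.122,1]' 40
python3 -m inch '[0.0178,-0.0368,0,0,0,-0.122,1, 0.0178,-0.0368,0,0,0,-0.122,1, 0.0178,-0.0368,0,0,0,-0.122,1, 0.0178,-0.0368,0,0,0,-0.122,1, 0.0178,-0.0368,0,0,0,-0.122,1]'
python3 -m inch '[0.0178,-0.0368,0,0,0,-0.122,1, 0.0178,-0.0368,0,0,0,-0.122,1, 0.0178,-0.0368,0,0,0,-0.122,1, 0.0178,-0.0368,0,0,0,-0.122,1, 0.0178,-0.0368,0,0,0,-0.122,1]'
python3 -m inch '[0.0178,-0.0368,0,0,0,-0.122,1, 0.0178,-0.0368,0,0,0,-0.122,1, 0.0178,-0.0368,0,0,0,0,1, 0.0178,-0.0368,0,0,0,0,1, 0.0178,-0.0368,0,0,0,0,1]'
python3 -m inch '[0.0178,-0.0368,0,0,0,0,1, 0.0178,-0.0368,0,0,0,0,1, 0,0,0,0,0,0,1, 0,0,0,0,0,0,1]'
```

```text
clock: 0.52
position: [0.2863, 0.4333, 0.1872]
eef_rot: [2.978, 0.999, -0.001]
force: [-0.0, 0.1, 0.6]
grip_width: 0.0915
clock: 0.93
position: [0.3752, 0.2495, 0.1875]
eef_rot: [-3.141, -0.058, 0.0]
force: [0.8, 0.4, 0.2]
grip_width: 0.092
clock: 1.35
position: [0.4642, 0.0656, 0.1877]
eef_rot: [-3.013, 0.887, -0.0]
force: [1.0, 0.8, -0.0]
grip_width: 0.092
clock: 1.77
position: [0.5533, -0.1181, 0.1873]
eef_rot: [-2.887, 1.239, 0.001]
force: [0.6, 1.0, 1.1]
grip_width: 0.0917
clock: 2.1
position: [0.5878, -0.1932, 0.1867]
eef_rot: [2.882, -1.246, -0.002]
force: [-0.4, 0.5, -0.3]
grip_width: 0.0916
```

```bash
python3 - <<'E'
from h import *
from bench import manip
for nm,p in dict(spray=(358,175),spool=(427,155),duck=(343,205),glue=(325,162),teal=(264,172),purp=(295,280),teal2=(229,276)).items(): print(nm,np.round(ray("top",*p,.03),3))
E
```

```text
spray [ 0.661 -0.068  0.03 ]
spool [ 0.727 -0.268  0.03 ]
duck [ 0.571 -0.026  0.03 ]
glue [0.698 0.028 0.03 ]
teal [0.663 0.202 0.03 ]
purp [0.354 0.104 0.03 ]
teal2 [0.36  0.286 0.03 ]
```

```bash
python3 -m inch '[0,0,-0.04,0,0,0,1, 0,0,-0.04,0,0,0,1, 0,0,-0.04,0,0,0,1, 0,0,-0.04,0,0,0,1, 0,0,-0.015,0,0,0,1]'
python3 -m inch '[0,0,-0.006,0,0,0,1, 0,0,0,0,0,0,1, 0,0,0,0,0,0,1]'
```

```text
clock: 2.52
position: [0.5848, -0.1862, 0.0075]
eef_rot: [2.888, -1.236, -0.014]
force: [-0.9, 0.3, -0.3]
grip_width: 0.0919
clock: 2.77
position: [0.5899, -0.1903, 0.0084]
eef_rot: [-2.887, 1.239, -0.004]
force: [0.4, 0.5, 1.1]
grip_width: 0.0918
```

```bash
python3 -m inch '[0,0,-0.002,0,0,0,1, 0,0,0,0,0,0,-1, 0,0,0,0,0,0,-1, 0,0,0,0,0,0,-1, 0,0,0,0,0,0,-1]' 40
python3 -m inch '[0,0,0,0,0,0,-1, 0,0,0,0,0,0,-1, 0,0,0,0,0,0,-1]'
```

```text
clock: 3.18
position: [0.5889, -0.1902, 0.0052]
eef_rot: [-2.887, 1.239, -0.001]
force: [0.3, -0.1, 0.4]
grip_width: 0.0675
clock: 3.43
position: [0.5886, -0.1902, 0.0046]
eef_rot: [2.887, -1.239, 0.0]
force: [-0.5, 0.4, -0.3]
grip_width: 0.047
```

```bash
python3 - <<'E'
from h import *
a=crop(capture("side"),417,300,60,5)
cv2.imwrite("pics/g1.png",a);s=observe();print(s["grip_width"],s["force"])
E
```

```text
0.04330464522701445 [-1.22088205  0.05748937  0.37276026]
```

View pics/g1.png

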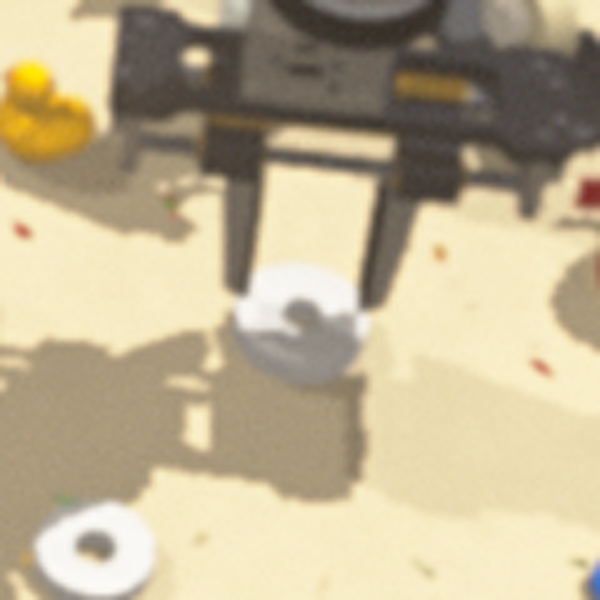

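```bash
python3 - <<'E'
from h import *
print(ray("side",417.5,302.5,.016), ray("top",400,202.6,.016))
p=np.array(observe()["position"]);print(p,pix("side",p),pix("side",p+[0,0,.02]))
for s in(-1,1):
  for h in (.0,.03,.06): print(pix("side",p+s*.0217*np.array([.69,-.724,0])+[0,0,h])*5-[357*5,240*5])
print(observe()["grip_width"])
E
```

```text
[ 0.58789724 -0.19176882  0.016     ] [ 0.5862528  -0.19080093  0.016     ]
[ 0.58851019 -0.19020689  0.00455816] [416.60694463 305.36754174] [417.6566737  299.38867974]
[249.77009904 321.0194483 ]
[256.90698808 275.9397833 ]
[264.27277797 229.41428199]
[346.48986865 332.67893627]
[355.1880599 287.6032661]
[364.16636421 241.07599712]
0.04330464522701445
```

The fingers ended up on top of the ring. The tips ride higher than the TCP while open, as they would on an arc linkage. I'll open to about 72 mm and feel downwards for the table.

```bash
python3 -m inch '[0,0,0,0,0,0,0.56, 0,0,0,0,0,0,0.56, 0,0,0,0,0,0,0.56, 0,0,0,0,0,0,0.56,0,0,0,0,0,0,0.56]'
for i in 1; do python3 -m inch '[0,0,-0.002,0,0,0,0.56, 0,0,-0.002,0,0,0,0.56,0,0,0,0,0,0,0.56]'; done
python3 -m inch '[0,0,-0.002,0,0,0,0.56,0,0,0,0,0,0,0.56]'
```

```text
clock: 3.9
position: [0.5886, -0.1902, 0.0046]
eef_rot: [2.887, -1.239, -0.0]
force: [0.7, 0.1, -0.0]
grip_width: 0.0718
clock: 4.15
position: [0.5882, -0.19, 0.0001]
eef_rot: [2.887, -1.239, -0.001]
force: [0.3, -0.9, 0.0]
grip_width: 0.0715
clock: 4.32
position: [0.5883, -0.1901, -0.0018]
eef_rot: [2.887, -1.239, -0.001]
force: [-0.9, -0.3, 0.2]
grip_width: 0.0715
```

```bash
python3 - <<'E'
from h import *
im=capture("side");a=crop(im,417,300,40,8)
cv2.imwrite("pics/g2.png",a);p=np.array(observe()["position"]);print(p)
for s in(-1,1): print([np.round(pix("side",p+s*.036*np.array([.69,-.724,0])+[0,0,h])*8-[377*8,260*8]) for h in (0,.01,.02)])
E
```

```text
[ 0.58838733 -0.190092   -0.00166378]
[array([186., 362.]), array([190., 339.]), array([193., 315.])]
[array([442., 393.]), array([447., 369.]), array([452., 346.])]
```

View pics/g2.png

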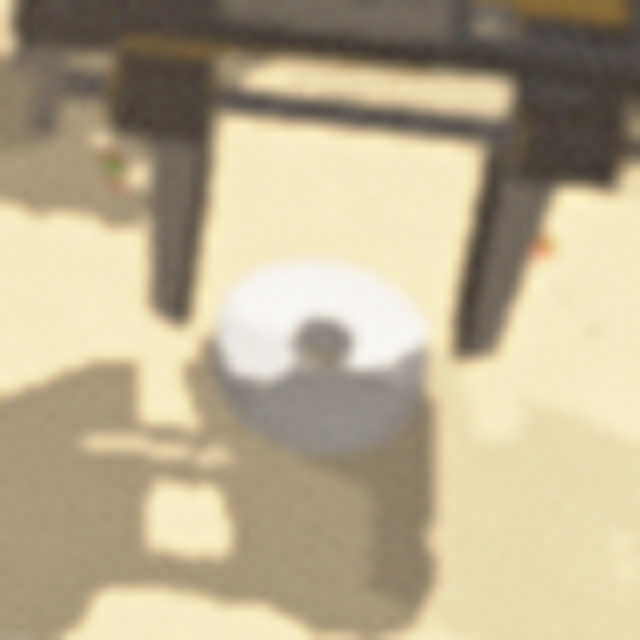

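```bash
python3 -m inch '[0,0,-0.004,0,0,0,0.56, 0,0,-0.004,0,0,0,0.56,0,0,-0.002,0,0,0,0.56,0,0,0,0,0,0,0.56]'
python3 -m inch '[0,0,0,0,0,0,-1, 0,0,0,0,0,0,-1, 0,0,0,0,0,0,-1, 0,0,0,0,0,0,-1]' 40
python3 -m inch '[0,0,0,0,0,0,-1, 0,0,0,0,0,0,-1]'
```

```text
clock: 4.7
position: [0.588, -0.19, -0.0122]
eef_rot: [2.887, -1.239, -0.002]
force: [-0.1, -0.5, -0.5]
grip_width: 0.0719
clock: 5.03
position: [0.5891, -0.1903, -0.0105]
eef_rot: [-2.886, 1.239, -0.001]
force: [-0.5, 1.3, 5.3]
grip_width: 0.0472
clock: 5.2
position: [0.5892, -0.1901, -0.0105]
eef_rot: [-2.886, 1.239, -0.001]
force: [-0.9, 0.4, 5.7]
grip_width: 0.034
```

```bash
python3 - <<'E'
from h import *
im=capture("side");a=crop(im,417,300,30,10)
im2=capture("top");cv2.imwrite("pics/g3.png",a)
print(observe()["grip_width"],observe()["position"])
E
```

```text
0.025566051276537174 [ 0.58915483 -0.1900422  -0.01052659]
```

View pics/g3.png

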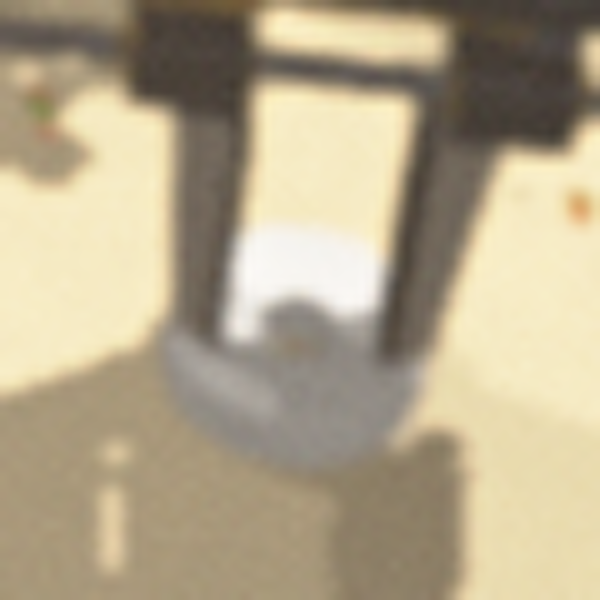

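The fingers are still resting on top of the ring, pressing about 5 N. The tips therefore sit about 26 mm above the reported TCP, so I'll reopen and go lower.

```bash
python3 -m inch '[0,0,0.006,0,0,0,0.7, 0,0,0,0,0,0,0.7, 0,0,0,0,0,0,0.7, 0,0,0,0,0,0,0.7,0,0,0,0,0,0,0.7]'
python3 -m inch '[0,0,0,0,0,0,0.7, 0,0,0,0,0,0,0.7, 0,0,-0.004,0,0,0,0.7,0,0,-0.004,0,0,0,0.7,0,0,-0.003,0,0,0,0.7]'
python3 -m inch '[0,0,0,0,0,0,0.7,0,0,-0.002,0,0,0,0.7,0,0,0,0,0,0,0.7]'
python3 -m inch '[0,0,-0.002,0,0,0,0.7,0,0,0,0,0,0,0.7]'
```

```text
clock: 5.72
position: [0.5884, -0.1901, -0.0056]
eef_rot: [2.887, -1.239, -0.0]
force: [-0.3, -0.2, -0.0]
grip_width: 0.0572
clock: 6.13
position: [0.5883, -0.19, -0.0171]
eef_rot: [2.887, -1.239, -0.001]
force: [0.1, 1.0, -0.3]
grip_width: 0.0783
clock: 6.38
position: [0.5883, -0.1901, -0.0188]
eef_rot: [2.887, -1.239, -0.001]
force: [-1.1, -0.6, -0.3]
grip_width: 0.0785
clock: 6.55
position: [0.5884, -0.1901, -0.0207]
eef_rot: [2.887, -1.239, -0.0]
force: [-1.1, -0.1, 0.1]
grip_width: 0.0782
```

```bash
python3 -m inch '[0,0,0,0,0,0,-1, 0,0,0,0,0,0,-1, 0,0,0,0,0,0,-1, 0,0,0,0,0,0,-1]' 40
python3 -m inch '[0,0,0,0,0,0,-1, 0,0,0,0,0,0,-1]'
```

```text
clock: 6.88
position: [0.5886, -0.1902, -0.0203]
eef_rot: [2.887, -1.239, 0.0]
force: [0.3, 0.1, -0.6]
grip_width: 0.0584
clock: 7.05
position: [0.5886, -0.1902, -0.0203]
eef_rot: [2.887, -1.239, 0.0]
force: [-0.7, -0.3, 0.5]
grip_width: 0.0586
```

```bash
python3 -m inch '[0,0,0.01,0,0,0,-1, -0.02,0,0.03,0,0,0,-1, -0.02,0,0.03,0,0,0,-1, -0.02,0,0.03,0,0,0,-1, -0.02,0,0,0,0,0,-1]'
python3 -m inch '[0.0014,0.0358,0,0,0,0,-1, 0.0014,0.0358,0,0,0,0,-1, 0.0014,0.0358,0,0,0,0,-1, 0.0014,0.0358,0,0,0,0,-1, 0.0014,0.0358,0,0,0,0,-1]'
python3 -m inch '[0.0014,0.0358,0,0,0,0,-1, 0.0014,0.0358,0,0,0,0,-1, 0.0014,0.0358,0,0,0,0,-1, 0.0014,0.0358,0,0,0,0,-1, 0.0014,0.0358,0,0,0,0,-1]'
python3 -m inch '[0,0,0,0,0,0,-1, 0,0,0,0,0,0,-1,0,0,0,0,0,0,-1]'
```

```text
clock: 7.47
position: [0.511, -0.1919, 0.0848]
eef_rot: [-2.885, 1.24, -0.013]
force: [-0.0, -0.6, -0.1]
grip_width: 0.0587
clock: 7.88
position: [0.5155, -0.0095, 0.0804]
eef_rot: [-2.886, 1.24, -0.001]
force: [0.2, 0.7, -1.1]
grip_width: 0.0588
clock: 8.3
position: [0.5224, 0.1697, 0.0804]
eef_rot: [-2.886, 1.239, -0.0]
force: [-0.3, 0.8, -0.9]
grip_width: 0.0587
clock: 8.55
position: [0.5225, 0.1671, 0.0799]
eef_rot: [2.886, -1.24, 0.001]
force: [0.3, 0.3, -1.1]
grip_width: 0.0587
```

```bash
python3 - <<'E'
from h import *
im=capture("side");p=np.array(observe()["position"]);print(p,observe()["force"],observe()["grip_width"])
cv2.imwrite("pics/p1.png",crop(im,300,205,50,8))
print(pix("side",[.5228,.1682,.0795])*8-[250*8,155*8],pix("side",[p[0],p[1],p[2]+.0203])*8-[2000,1240],pix("side",[.5165,.1648,.0795])*8-[2000,1240])
E
```

```text
[0.52258794 0.16632691 0.07992651] [-0.13892785 -0.49804791 -0.52259554] 0.058651471019793976
[396.69181477 447.43661435] [398.35478424 398.29992692] [386.62869394 460.63144099]
```

View pics/p1.png

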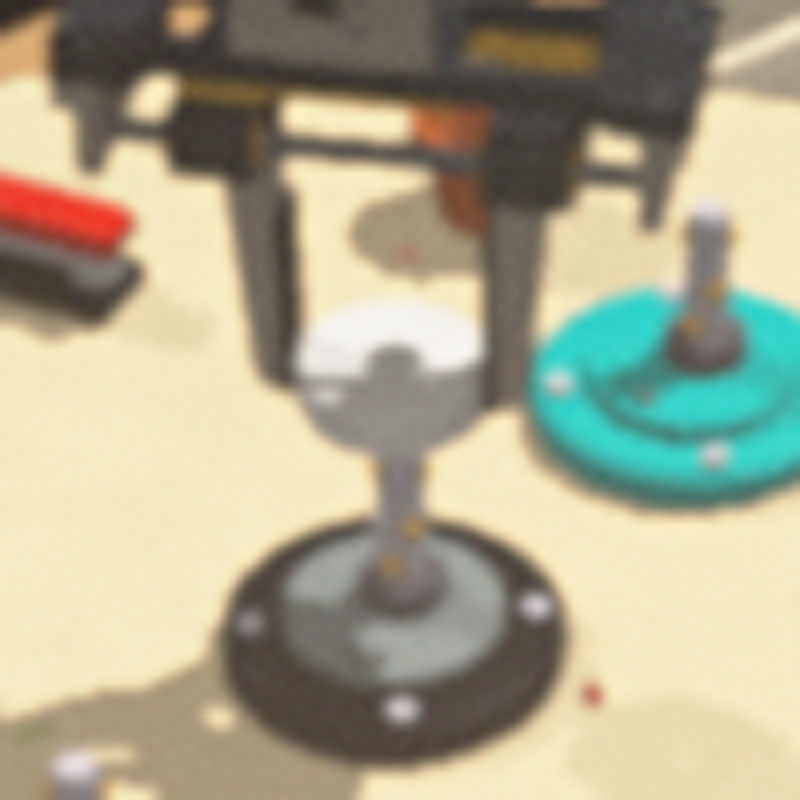

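```bash
python3 -m inch '[0.0015,-0.001,-0.009,0,0,0,-1, 0,0,-0.008,0,0,0,-1, 0,0,0,0,0,0,-1]'
python3 -m inch '[0,0,-0.002,0,0,0,-1, 0,0,0,0,0,0,-1]'
python3 -m inch '[0,0,-0.002,0,0,0,-1, 0,0,0,0,0,0,-1]'
python3 -m inch '[0,0,-0.001,0,0,0,-1, 0,0,0,0,0,0,-1]'
```

```text
clock: 8.85
position: [0.5229, 0.1652, 0.0608]
eef_rot: [2.883, -1.241, -0.003]
force: [-0.3, 0.5, -1.0]
grip_width: 0.0584
clock: 9.02
position: [0.5238, 0.1662, 0.06]
eef_rot: [2.885, -1.24, -0.001]
force: [0.0, 0.2, -0.7]
grip_width: 0.0585
clock: 9.18
position: [0.524, 0.1668, 0.0584]
eef_rot: [2.887, -1.24, -0.0]
force: [0.3, -0.3, -0.6]
grip_width: 0.0587
clock: 9.35
position: [0.5241, 0.1669, 0.0576]
eef_rot: [-2.887, 1.239, -0.0]
force: [-0.3, -0.1, -1.0]
grip_width: 0.0588
```

```bash
for k in 1; do python3 -m inch '[0,0,-0.002,0,0,0,-1, 0,0,0,0,0,0,-1]' ; done
python3 -m inch '[0,0,-0.002,0,0,0,-1, 0,0,0,0,0,0,-1]'
python3 -m inch '[0,0,-0.001,0,0,0,-1, 0,0,0,0,0,0,-1]'
```

```text
clock: 9.52
position: [0.5243, 0.1671, 0.0555]
eef_rot: [-2.887, 1.239, -0.001]
force: [0.7, -0.4, -0.4]
grip_width: 0.0585
clock: 9.68
position: [0.5246, 0.1673, 0.0537]
eef_rot: [-2.886, 1.239, -0.001]
force: [1.6, 1.6, 1.3]
grip_width: 0.0586
clock: 9.85
position: [0.5246, 0.1675, 0.0526]
eef_rot: [-2.886, 1.239, -0.001]
force: [2.4, 2.2, -2.4]
grip_width: 0.0585
```

```bash
python3 -m inch '[0.001,0.001,0,0,0,0,-1, 0,0,0,0,0,0,-1]'
python3 -m inch '[0,0,-0.002,0,0,0,-1, 0,0,0,0,0,0,-1]'
python3 -m inch '[0,0,-0.002,0,0,0,-1, 0,0,0,0,0,0,-1]'
```

```text
clock: 10.02
position: [0.5248, 0.1678, 0.0524]
eef_rot: [2.886, -1.239, -0.001]
force: [0.6, 1.1, -0.3]
grip_width: 0.0587
clock: 10.18
position: [0.5249, 0.1678, 0.0503]
eef_rot: [2.886, -1.239, -0.0]
force: [0.2, 1.4, -0.6]
grip_width: 0.0585
clock: 10.35
position: [0.5249, 0.1679, 0.0483]
eef_rot: [2.887, -1.239, -0.0]
force: [1.4, 1.5, -0.9]
grip_width: 0.0585
```

```bash
python3 -m inch '[0.0005,0.0007,-0.002,0,0,0,-1, 0,0,0,0,0,0,-1]'
python3 -m inch '[0,0,-0.002,0,0,0,-1, 0,0,0,0,0,0,-1]'
python3 -m inch '[0,0,-0.002,0,0,0,-1, 0,0,0,0,0,0,-1]'
python3 -m inch '[0,0,-0.002,0,0,0,-1, 0,0,0,0,0,0,-1]'
```

```text
clock: 10.52
position: [0.5252, 0.1684, 0.0461]
eef_rot: [2.886, -1.239, -0.001]
force: [-0.3, 0.3, -2.0]
grip_width: 0.0591
clock: 10.68
position: [0.5252, 0.1684, 0.0441]
eef_rot: [2.886, -1.239, -0.001]
force: [0.4, 1.3, -2.1]
grip_width: 0.0586
clock: 10.85
position: [0.5253, 0.1685, 0.0422]
eef_rot: [2.886, -1.239, -0.001]
force: [0.3, 1.4, -2.0]
grip_width: 0.0583
clock: 11.02
position: [0.5254, 0.1685, 0.0402]
eef_rot: [2.887, -1.239, -0.0]
force: [0.8, 0.6, -1.5]
grip_width: 0.0585
```

```bash
python3 -m inch '[0,0,-0.003,0,0,0,-1, 0,0,-0.002,0,0,0,-1, 0,0,0,0,0,0,-1]'
python3 -m inch '[0,0,-0.003,0,0,0,-1, 0,0,-0.002,0,0,0,-1, 0,0,0,0,0,0,-1]'
python3 -m inch '[0,0,-0.003,0,0,0,-1, 0,0,-0.002,0,0,0,-1, 0,0,0,0,0,0,-1]'
python3 -m inch '[0,0,-0.003,0,0,0,-1, 0,0,-0.002,0,0,0,-1, 0,0,0,0,0,0,-1]'
```

```text
clock: 11.27
position: [0.5253, 0.1685, 0.0351]
eef_rot: [2.886, -1.239, -0.001]
force: [-0.6, 1.0, -1.3]
grip_width: 0.0585
clock: 11.52
position: [0.5253, 0.1685, 0.0301]
eef_rot: [2.886, -1.239, -0.001]
force: [-0.5, 0.2, -1.8]
grip_width: 0.0585
clock: 11.77
position: [0.5254, 0.1685, 0.0252]
eef_rot: [2.886, -1.239, -0.0]
force: [0.3, 1.6, -3.0]
grip_width: 0.0586
clock: 12.02
position: [0.5254, 0.1685, 0.0201]
eef_rot: [2.886, -1.239, -0.0]
force: [0.3, 0.9, -1.7]
grip_width: 0.0584
```

```bash
python3 -m inch '[0,0,-0.003,0,0,0,-1, 0,0,-0.002,0,0,0,-1, 0,0,0,0,0,0,-1]'
python3 -m inch '[0,0,-0.003,0,0,0,-1, 0,0,-0.002,0,0,0,-1, 0,0,0,0,0,0,-1]'
python3 -m inch '[0,0,-0.002,0,0,0,-1, 0,0,0,0,0,0,-1]'
python3 -m inch '[0,0,-0.001,0,0,0,-1, 0,0,0,0,0,0,-1]'
```

```text
clock: 12.27
position: [0.5256, 0.1685, 0.0153]
eef_rot: [2.887, -1.239, 0.0]
force: [-0.5, 1.7, -2.7]
grip_width: 0.0585
clock: 12.52
position: [0.5253, 0.1682, 0.0101]
eef_rot: [2.886, -1.239, -0.0]
force: [1.0, 0.2, -1.2]
grip_width: 0.0587
clock: 12.68
position: [0.5254, 0.1683, 0.0083]
eef_rot: [2.886, -1.239, -0.0]
force: [0.6, -1.0, -1.7]
grip_width: 0.0584
clock: 12.85
position: [0.5257, 0.1684, 0.0076]
eef_rot: [2.887, -1.24, 0.0]
force: [0.1, 0.7, -0.0]
grip_width: 0.0588
```

```bash
python3 - <<'E'
from h import *
im=capture("side");s=observe();print(s["position"],s["force"],s["grip_width"])
cv2.imwrite("pics/p2.png",crop(im,300,220,40,8))
E
```

```text
[0.52572451 0.16843437 0.0076451 ] [0.85757943 0.11328589 0.33067547] 0.05851051681955987
```

View pics/p2.png

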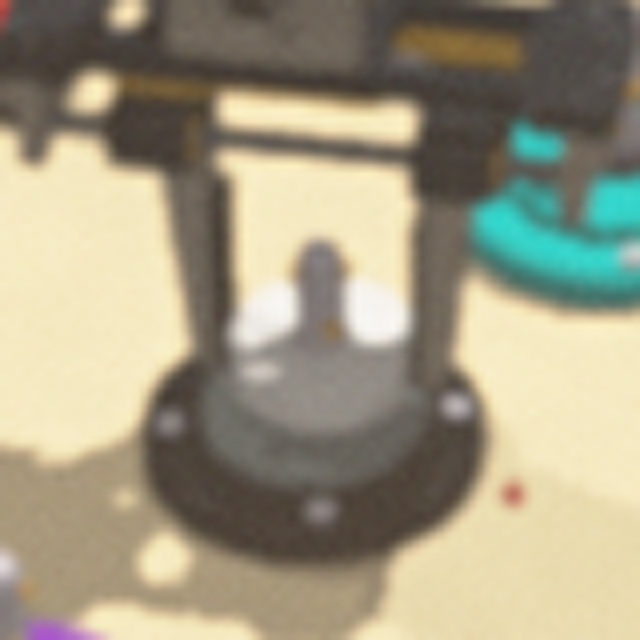

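The large ring is threaded on the post, with the bore around (320,330), and is almost at the seat. I'll press lightly until the collar pushes back.

```bash
python3 -m inch '[0,0,-0.001,0,0,0,-1, 0,0,0,0,0,0,-1]'
python3 -m inch '[0,0,-0.001,0,0,0,-1, 0,0,0,0,0,0,-1]'
python3 -m inch '[0,0,-0.001,0,0,0,-1, 0,0,0,0,0,0,-1]'
```

```text
clock: 13.07
position: [0.5257, 0.1685, 0.0067]
eef_rot: [-2.887, 1.24, -0.0]
force: [-0.3, -1.0, 3.5]
grip_width: 0.0584
clock: 13.23
position: [0.5257, 0.1685, 0.0058]
eef_rot: [-2.887, 1.239, -0.0]
force: [-1.3, -0.2, 4.5]
grip_width: 0.0587
clock: 13.4
position: [0.5258, 0.1685, 0.005]
eef_rot: [-2.886, 1.24, -0.0]
force: [-1.2, -0.7, 8.1]
grip_width: 0.0587
```

```bash
python3 -m inch '[0,0,0.002,0,0,0,0.6, 0,0,0,0,0,0,0.6, 0,0,0,0,0,0,0.6, 0,0,0,0,0,0,0.6, 0,0,0.02,0,0,0,0.6]'
python3 -m inch '[0,0,0.03,0,0,0,0.6, 0,0,0.04,0,0,0,0.6, 0,0,0.03,0,0,0,0.6, 0,0,0,0,0,0,0.6]'
```

```text
clock: 13.82
position: [0.5227, 0.1678, 0.0238]
eef_rot: [2.882, -1.237, -0.007]
force: [-0.3, -0.4, -1.0]
grip_width: 0.0736
clock: 14.15
position: [0.5294, 0.1694, 0.132]
eef_rot: [-2.88, 1.237, -0.01]
force: [1.1, 0.4, -0.0]
grip_width: 0.0738
```

```bash
python3 - <<'E'
from h import *
im=capture("side");s=observe();print(s["position"],s["force"],s["grip_width"])
cv2.imwrite("pics/p3.png",crop(im,300,220,40,8))
E
```

```text
[0.52760333 0.16941648 0.1293927 ] [ 0.88027871 -0.17634753 -0.36158965] 0.07330293470541344
```

View pics/p3.png

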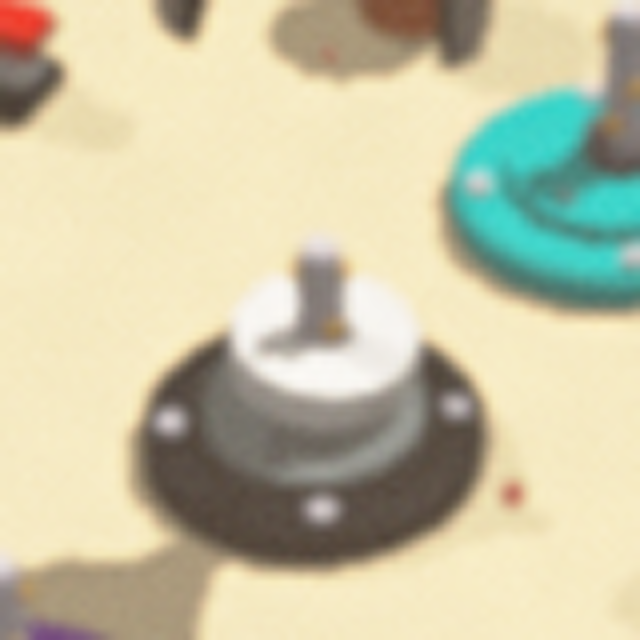

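The large spacer sits level on the collar, centred at about (325,340) in the crop. Next is the medium one.

```bash
python3 -m inch '[-0.0097,-0.04,0,0,0,0,0.6, -0.0097,-0.04,0,0,0,0,0.6, -0.0097,-0.04,0,0,0,0,0.6, -0.0097,-0.04,0,0,0,0,0.6, -0.0097,-0.04,0,0,0,0,0.6]'
python3 -m inch '[-0.0097,-0.04,0,0,0,0,0.6, -0.0097,-0.04,0,0,0,0,0.6, -0.0097,-0.04,0,0,0,0,0.6, -0.0097,-0.04,0,0,0,0,0.6, -0.0097,-0.04,0,0,0,0,0.6]'
python3 -m inch '[0,0,-0.03,0,0,0,0.6, 0,0,-0.04,0,0,0,0.6, 0,0,-0.03,0,0,0,0.6, 0,0,0,0,0,0,0.6, 0,0,0,0,0,0,0.6]'
```

```text
clock: 14.62
position: [0.4753, -0.0329, 0.1254]
eef_rot: [2.886, -1.238, -0.003]
force: [1.0, 0.7, 0.7]
grip_width: 0.0736
clock: 15.03
position: [0.427, -0.2326, 0.1255]
eef_rot: [2.887, -1.239, -0.003]
force: [1.6, 0.6, 0.2]
grip_width: 0.0736
clock: 15.45
position: [0.4265, -0.2312, 0.0251]
eef_rot: [2.885, -1.24, -0.008]
force: [0.7, -1.0, 0.8]
grip_width: 0.0732
```

```bash
python3 -m inch '[0.002,0,-0.02,0,0,0,0.6, 0,0,-0.015,0,0,0,0.6, 0,0,0,0,0,0,0.6, 0,0,0,0,0,0,0.6]'
python3 -m inch '[0,0,-0.008,0,0,0,0.6, 0,0,0,0,0,0,0.6, 0,0,0,0,0,0,0.6]'
```

```text
clock: 15.78
position: [0.4312, -0.2317, -0.0072]
eef_rot: [2.887, -1.239, 0.002]
force: [0.1, -0.2, 0.3]
grip_width: 0.0736
clock: 16.03
position: [0.431, -0.2314, -0.0158]
eef_rot: [-2.887, 1.239, -0.001]
force: [-0.6, -0.4, -0.2]
grip_width: 0.0732
```

```bash
python3 -m inch '[-0.001,0.0007,-0.004,0,0,0,0.6, 0,0,-0.0025,0,0,0,0.6, 0,0,0,0,0,0,0.6]'
python3 -m inch '[0,0,0,0,0,0,-1, 0,0,0,0,0,0,-1, 0,0,0,0,0,0,-1, 0,0,0,0,0,0,-1]' 40
python3 -m inch '[0,0,0,0,0,0,-1, 0,0,0,0,0,0,-1]'
```

```text
clock: 16.28
position: [0.4293, -0.2305, -0.0232]
eef_rot: [-2.887, 1.239, 0.001]
force: [1.2, -0.2, -0.4]
grip_width: 0.0735
clock: 16.62
position: [0.4296, -0.2308, -0.0229]
eef_rot: [2.887, -1.239, 0.0]
force: [0.6, -0.9, 0.1]
grip_width: 0.0487
clock: 16.78
position: [0.4296, -0.2308, -0.0229]
eef_rot: [2.887, -1.239, 0.0]
force: [-0.0, -0.5, -0.1]
grip_width: 0.0487
```

```bash
python3 -m inch '[0,0,0.012,0,0,0,-1, 0,0,0.03,0,0,0,-1, 0,0,0.03,0,0,0,-1, 0,0,0.03,0,0,0,-1, 0,0,0,0,0,0,-1]'
python3 -m inch '[0.0096,0.0399,0,0,0,0,-1, 0.0096,0.0399,0,0,0,0,-1, 0.0096,0.0399,0,0,0,0,-1, 0.0096,0.0399,0,0,0,0,-1, 0.0096,0.0399,0,0,0,0,-1]'
python3 -m inch '[0.0096,0.0399,0,0,0,0,-1, 0.0096,0.0399,0,0,0,0,-1, 0.0096,0.0399,0,0,0,0,-1, 0.0096,0.0399,0,0,0,0,-1, 0.0096,0.0399,0,0,0,0,-1]'
python3 -m inch '[0,0,0,0,0,0,-1, 0,0,-0.01,0,0,0,-1, 0,0,0,0,0,0,-1, 0,0,0,0,0,0,-1]'
```

```text
clock: 17.2
position: [0.4325, -0.2326, 0.0841]
eef_rot: [-2.885, 1.24, -0.013]
force: [0.1, -0.3, -0.9]
grip_width: 0.0485
clock: 17.62
position: [0.4774, -0.0293, 0.0795]
eef_rot: [-2.886, 1.24, 0.0]
force: [0.4, -0.6, -0.3]
grip_width: 0.0486
clock: 18.03
position: [0.5253, 0.1704, 0.0794]
eef_rot: [-2.887, 1.239, 0.0]
force: [1.6, -1.5, -0.6]
grip_width: 0.0487
clock: 18.37
position: [0.5245, 0.1662, 0.0684]
eef_rot: [2.883, -1.242, -0.002]
force: [0.1, -0.9, -0.6]
grip_width: 0.0488
```

```bash
python3 -m inch '[0,0,-0.006,0,0,0,-1, 0,0,0,0,0,0,-1, 0,0,0,0,0,0,-1, 0,0,0,0,0,0,-1]'
```

```text
clock: 18.7
position: [0.5257, 0.1676, 0.0632]
eef_rot: [2.886, -1.241, 0.0]
force: [0.8, -0.1, -0.8]
grip_width: 0.0484
```

```bash
python3 -m inch '[0,0.0006,-0.004,0,0,0,-1, 0,0,0,0,0,0,-1]'
python3 -m inch '[0,0,-0.002,0,0,0,-1, 0,0,0,0,0,0,-1]'
python3 -m inch '[0,0,-0.002,0,0,0,-1, 0,0,0,0,0,0,-1]'
python3 -m inch '[0,0,-0.002,0,0,0,-1, 0,0,0,0,0,0,-1]'
```

```text
clock: 18.87
position: [0.5253, 0.1688, 0.0587]
eef_rot: [2.886, -1.239, -0.001]
force: [-0.3, 0.3, -0.7]
grip_width: 0.0488
clock: 19.03
position: [0.5253, 0.1688, 0.0568]
eef_rot: [2.886, -1.239, -0.001]
force: [-0.9, 0.1, -0.6]
grip_width: 0.0486
clock: 19.2
position: [0.5254, 0.1689, 0.0548]
eef_rot: [2.887, -1.239, -0.0]
force: [0.4, 1.0, -1.5]
grip_width: 0.0484
clock: 19.37
position: [0.5254, 0.1689, 0.0528]
eef_rot: [2.887, -1.239, -0.0]
force: [-0.5, -0.0, -0.5]
grip_width: 0.0485
```

```bash
python3 -m inch '[0,0,-0.002,0,0,0,-1, 0,0,-0.002,0,0,0,-1, 0,0,0,0,0,0,-1]'
python3 -m inch '[0,0,-0.002,0,0,0,-1, 0,0,-0.002,0,0,0,-1, 0,0,0,0,0,0,-1]'
python3 -m inch '[0,0,-0.002,0,0,0,-1, 0,0,-0.002,0,0,0,-1, 0,0,0,0,0,0,-1]'
```

```text
clock: 19.62
position: [0.5253, 0.1688, 0.0487]
eef_rot: [2.886, -1.239, -0.001]
force: [-0.4, -0.1, -0.5]
grip_width: 0.0485
clock: 19.87
position: [0.5254, 0.1689, 0.0448]
eef_rot: [2.887, -1.239, -0.0]
force: [0.1, 0.7, -0.1]
grip_width: 0.0489
clock: 20.12
position: [0.5254, 0.1689, 0.0407]
eef_rot: [2.887, -1.239, -0.0]
force: [-0.0, 0.4, -0.7]
grip_width: 0.0485
```

```bash
python3 -m inch '[0,0,-0.002,0,0,0,-1, 0,0,-0.002,0,0,0,-1, 0,0,0,0,0,0,-1]'
python3 -m inch '[0,0,-0.002,0,0,0,-1, 0,0,-0.002,0,0,0,-1, 0,0,0,0,0,0,-1]'
python3 -m inch '[0,0,-0.002,0,0,0,-1, 0,0,-0.002,0,0,0,-1, 0,0,0,0,0,0,-1]'
python3 -m inch '[0,0,-0.002,0,0,0,-1, 0,0,-0.002,0,0,0,-1, 0,0,0,0,0,0,-1]'
python3 -m inch '[0,0,-0.002,0,0,0,-1, 0,0,0,0,0,0,-1]'
```

```text
clock: 20.37
position: [0.5254, 0.1688, 0.0367]
eef_rot: [2.886, -1.239, -0.0]
force: [-0.1, -0.1, -1.4]
grip_width: 0.0487
clock: 20.62
position: [0.5253, 0.1688, 0.0326]
eef_rot: [2.886, -1.239, -0.001]
force: [-0.0, 0.1, -2.1]
grip_width: 0.0484
clock: 20.87
position: [0.5255, 0.1688, 0.0288]
eef_rot: [2.887, -1.239, -0.0]
force: [0.4, 0.6, -0.7]
grip_width: 0.0486
clock: 21.12
position: [0.5256, 0.1688, 0.0248]
eef_rot: [2.887, -1.239, 0.0]
force: [0.5, -0.6, -1.5]
grip_width: 0.0483
clock: 21.28
position: [0.5256, 0.1688, 0.0228]
eef_rot: [2.887, -1.239, 0.0]
force: [0.4, 0.2, -0.5]
grip_width: 0.0485
```

Home should be at about TCP 0.0211. I'll press on 1 mm at a time.

```bash
python3 -m inch '[0,0,-0.001,0,0,0,-1, 0,0,0,0,0,0,-1]'
python3 -m inch '[0,0,-0.001,0,0,0,-1, 0,0,0,0,0,0,-1]'
python3 -m inch '[0,0,-0.001,0,0,0,-1, 0,0,0,0,0,0,-1]'
python3 -m inch '[0,0,-0.001,0,0,0,-1, 0,0,0,0,0,0,-1]'
```

```text
clock: 21.45
position: [0.5256, 0.1688, 0.022]
eef_rot: [2.887, -1.239, 0.0]
force: [0.8, 0.3, 0.3]
grip_width: 0.0485
clock: 21.62
position: [0.5256, 0.1689, 0.021]
eef_rot: [2.887, -1.239, 0.0]
force: [0.7, 1.1, -0.3]
grip_width: 0.0486
clock: 21.78
position: [0.5256, 0.1689, 0.0202]
eef_rot: [-2.887, 1.239, 0.0]
force: [-0.4, 0.2, 2.5]
grip_width: 0.0488
clock: 21.95
position: [0.5257, 0.1689, 0.0193]
eef_rot: [-2.887, 1.239, 0.0]
force: [-2.0, -0.1, 5.3]
grip_width: 0.0485
```

```bash
python3 -m inch '[0,0,-0.001,0,0,0,-1, 0,0,0,0,0,0,-1]'
python3 -m inch '[0,0,0.002,0,0,0,0.5, 0,0,0,0,0,0,0.5, 0,0,0,0,0,0,0.5, 0,0,0,0,0,0,0.5, 0,0,0.02,0,0,0,0.5]'
python3 -m inch '[0,0,0.03,0,0,0,0.5, 0,0,0.04,0,0,0,0.5, 0,0,0.01,0,0,0,0.5, 0,0,0,0,0,0,0.5]'
python3 - <<'E'
from h import *
im=capture("side");s=observe();print(s["position"],s["force"],s["grip_width"])
cv2.imwrite("pics/p4.png",crop(im,300,220,40,8))
E
```

```text
clock: 22.12
position: [0.5257, 0.1689, 0.0185]
eef_rot: [-2.886, 1.239, 0.0]
force: [-1.6, 0.0, 6.9]
grip_width: 0.0484
clock: 22.53
position: [0.5229, 0.1681, 0.0374]
eef_rot: [2.882, -1.237, -0.006]
force: [-0.2, -0.3, 0.6]
grip_width: 0.0689
clock: 22.87
position: [0.5277, 0.1696, 0.1229]
eef_rot: [-2.882, 1.237, -0.006]
force: [-0.9, -0.5, -0.4]
grip_width: 0.069
[0.52613301 0.16946948 0.12089828] [ 0.02747891 -0.72561015 -0.56768911] 0.06920133353691307
```

View pics/p4.png

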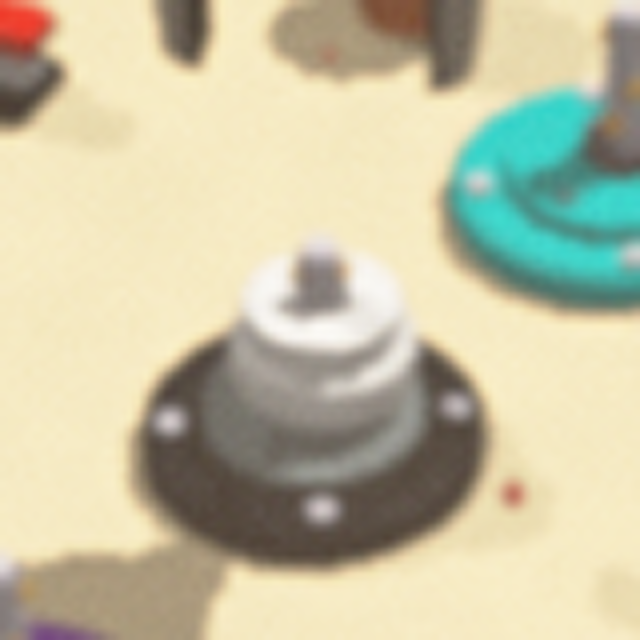

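The medium spacer is seated level, centred at about (322,300). Next is the small one.

```bash
python3 -m inch '[-0.0078,-0.0354,0,0,0,0,0.5, -0.0078,-0.0354,0,0,0,0,0.5, -0.0078,-0.0354,0,0,0,0,0.5, -0.0078,-0.0354,0,0,0,0,0.5, -0.0078,-0.0354,0,0,0,0,0.5]'
python3 -m inch '[-0.0078,-0.0354,0,0,0,0,0.5, -0.0078,-0.0354,0,0,0,0,0.5, 0,0,-0.03,0,0,0,0.5, 0,0,-0.04,0,0,0,0.5, 0,0,-0.03,0,0,0,0.5]'
python3 -m inch '[0,0,-0.02,0,0,0,0.5, 0,0,0,0,0,0,0.5, 0,0,0,0,0,0,0.5, 0,0,0,0,0,0,0.5]'
```

```text
clock: 23.33
position: [0.4845, -0.0095, 0.1183]
eef_rot: [2.885, -1.237, -0.004]
force: [0.6, 0.2, 0.5]
grip_width: 0.069
clock: 23.75
position: [0.4688, -0.0793, 0.0169]
eef_rot: [2.885, -1.241, -0.004]
force: [-0.0, 0.4, 0.1]
grip_width: 0.0689
clock: 24.08
position: [0.4709, -0.0794, 0.0003]
eef_rot: [2.886, -1.24, -0.0]
force: [0.1, -0.0, -0.4]
grip_width: 0.0688
```

```bash
python3 -m inch '[0.0004,0.0008,-0.015,0,0,0,0.5, 0,0,-0.005,0,0,0,0.5, 0,0,0,0,0,0,0.5, 0,0,-0.003,0,0,0,0.5, 0,0,0,0,0,0,0.5]'
python3 -m inch '[0,0,0,0,0,0,-1, 0,0,0,0,0,0,-1, 0,0,0,0,0,0,-1, 0,0,0,0,0,0,-1, 0,0,0,0,0,0,-1]' 40
python3 -m inch '[0,0,0,0,0,0,-1, 0,0,0,0,0,0,-1]'
```

```text
clock: 24.5
position: [0.4717, -0.0781, -0.0224]
eef_rot: [-2.887, 1.239, -0.001]
force: [-0.8, 0.4, 0.4]
grip_width: 0.0688
clock: 24.92
position: [0.4715, -0.0782, -0.0228]
eef_rot: [-2.887, 1.239, -0.001]
force: [-0.7, 0.6, 1.2]
grip_width: 0.0382
clock: 25.08
position: [0.4715, -0.0782, -0.0228]
eef_rot: [-2.887, 1.239, -0.0]
force: [0.5, 1.3, 2.0]
grip_width: 0.0378
```

```bash
python3 -m inch '[0,0,0.012,0,0,0,-1, 0,0,0.03,0,0,0,-1, 0,0,0.03,0,0,0,-1, 0,0,0.03,0,0,0,-1, 0,0,0,0,0,0,-1]'
python3 -m inch '[0.0077,0.0353,0,0,0,0,-1, 0.0077,0.0353,0,0,0,0,-1, 0.0077,0.0353,0,0,0,0,-1, 0.0077,0.0353,0,0,0,0,-1, 0.0077,0.0353,0,0,0,0,-1]'
python3 -m inch '[0.0077,0.0353,0,0,0,0,-1, 0.0077,0.0353,0,0,0,0,-1, 0,0,0,0,0,0,-1, 0,0,0,0,0,0,-1]'
python3 -m inch '[0,0,-0.01,0,0,0,-1, 0,0,-0.004,0,0,0,-1, 0,0,0,0,0,0,-1, 0,0,0,0,0,0,-1]'
```

```text
clock: 25.5
position: [0.4745, -0.0788, 0.0832]
eef_rot: [-2.883, 1.239, -0.011]
force: [0.9, 0.3, -0.9]
grip_width: 0.0379
clock: 25.92
position: [0.5095, 0.1002, 0.0786]
eef_rot: [2.887, -1.239, -0.001]
force: [0.4, -0.5, 0.1]
grip_width: 0.038
clock: 26.25
position: [0.5247, 0.1712, 0.0781]
eef_rot: [2.889, -1.232, -0.001]
force: [-0.0, -0.7, -0.4]
grip_width: 0.0376
clock: 26.58
position: [0.5248, 0.1673, 0.0646]
eef_rot: [2.884, -1.242, -0.001]
force: [0.1, -0.1, -0.4]
grip_width: 0.0381
```

```bash
python3 -m inch '[0,0,-0.005,0,0,0,-1, 0,0,0,0,0,0,-1, 0,0,0,0,0,0,-1]'
python3 -m inch '[0,0,-0.002,0,0,0,-1, 0,0,0,0,0,0,-1]'
python3 -m inch '[0,0,-0.002,0,0,0,-1, 0,0,0,0,0,0,-1]'
python3 -m inch '[0,0,-0.002,0,0,0,-1, 0,0,0,0,0,0,-1]'
```

```text
clock: 26.83
position: [0.5252, 0.1686, 0.06]
eef_rot: [2.886, -1.24, -0.0]
force: [0.5, 0.4, -0.4]
grip_width: 0.0375
clock: 27.0
position: [0.5252, 0.169, 0.058]
eef_rot: [2.887, -1.239, -0.0]
force: [0.1, -0.3, -0.2]
grip_width: 0.0379
clock: 27.17
position: [0.5252, 0.169, 0.0559]
eef_rot: [2.887, -1.239, -0.0]
force: [-0.1, -0.3, -0.1]
grip_width: 0.0379
clock: 27.33
position: [0.5251, 0.1689, 0.0538]
eef_rot: [2.887, -1.239, -0.0]
force: [-0.2, 0.4, -0.5]
grip_width: 0.038
```

```bash
python3 -m inch '[0.0004,0,-0.002,0,0,0,-1, 0,0,-0.002,0,0,0,-1, 0,0,0,0,0,0,-1]'
python3 -m inch '[0,0,-0.002,0,0,0,-1, 0,0,-0.002,0,0,0,-1, 0,0,0,0,0,0,-1]'
python3 -m inch '[0,0,-0.002,0,0,0,-1, 0,0,-0.002,0,0,0,-1, 0,0,0,0,0,0,-1]'
python3 -m inch '[0,0,-0.002,0,0,0,-1, 0,0,-0.002,0,0,0,-1, 0,0,0,0,0,0,-1]'
```

```text
clock: 27.58
position: [0.5254, 0.1689, 0.0497]
eef_rot: [2.886, -1.239, -0.001]
force: [-0.3, 0.7, -1.2]
grip_width: 0.0377
clock: 27.83
position: [0.5255, 0.169, 0.0458]
eef_rot: [2.887, -1.239, -0.0]
force: [-0.7, 0.1, -0.0]
grip_width: 0.0382
clock: 28.08
position: [0.5255, 0.169, 0.0418]
eef_rot: [2.887, -1.239, -0.0]
force: [-0.3, -0.6, 0.1]
grip_width: 0.0377
clock: 28.33
position: [0.5255, 0.1689, 0.0377]
eef_rot: [2.886, -1.239, -0.0]
force: [0.3, -0.5, 0.7]
grip_width: 0.0382
```

```bash
python3 -m inch '[0,0,-0.002,0,0,0,-1, 0,0,0,0,0,0,-1]'
python3 -m inch '[0,0,-0.001,0,0,0,-1, 0,0,0,0,0,0,-1]'
python3 -m inch '[0,0,-0.001,0,0,0,-1, 0,0,0,0,0,0,-1]'
python3 -m inch '[0,0,-0.001,0,0,0,-1, 0,0,0,0,0,0,-1]'
python3 -m inch '[0,0,-0.001,0,0,0,-1, 0,0,0,0,0,0,-1]'
```

```text
clock: 28.5
position: [0.5254, 0.1689, 0.0357]
eef_rot: [2.886, -1.239, -0.001]
force: [-0.5, -0.2, -1.2]
grip_width: 0.0377
clock: 28.67
position: [0.5256, 0.1689, 0.0349]
eef_rot: [2.887, -1.239, -0.0]
force: [-0.8, 0.0, -0.1]
grip_width: 0.0376
clock: 28.83
position: [0.5257, 0.1689, 0.034]
eef_rot: [2.887, -1.239, 0.0]
force: [0.3, -0.3, 0.1]
grip_width: 0.0381
clock: 29.0
position: [0.5257, 0.1689, 0.0332]
eef_rot: [-2.887, 1.239, -0.0]
force: [-1.2, 0.2, 3.1]
grip_width: 0.0383
clock: 29.17
position: [0.5258, 0.169, 0.0323]
eef_rot: [-2.886, 1.239, -0.0]
force: [-1.2, -0.3, 5.5]
grip_width: 0.0379
```

Contact came at about TCP 0.0337, where home should be. One more millimetre of press, then release, lift and look.

```bash
python3 -m inch '[0,0,-0.001,0,0,0,-1, 0,0,0,0,0,0,-1]'
python3 -m inch '[0,0,0.002,0,0,0,0.4, 0,0,0,0,0,0,0.4, 0,0,0,0,0,0,0.4, 0,0,0,0,0,0,0.4, 0,0,0.02,0,0,0,0.4]'
python3 -m inch '[0,0,0.03,0,0,0,0.4, 0,0,0.04,0,0,0,0.4, 0,0,0.02,0,0,0,0.4, 0,0,0,0,0,0,0.4, 0,0,0,0,0,0,0.4]'
python3 - <<'E'
from h import *
im=capture("side");t=capture("top");s=observe();print(s["position"],s["force"],s["grip_width"])
cv2.imwrite("pics/p5.png",np.hstack([cv2.resize(crop(im,300,220,40,5),(400,400)),cv2.resize(im[130:330,220:420],(400,400))]))
E
```

```text
clock: 29.33
position: [0.5259, 0.169, 0.0315]
eef_rot: [-2.886, 1.239, -0.0]
force: [-1.2, -0.2, 7.8]
grip_width: 0.0379
clock: 29.75
position: [0.5231, 0.1683, 0.0505]
eef_rot: [2.883, -1.237, -0.006]
force: [-0.4, -0.2, -0.4]
grip_width: 0.0639
clock: 30.17
position: [0.5261, 0.1694, 0.1438]
eef_rot: [-2.885, 1.238, -0.001]
force: [0.1, -0.3, -0.3]
grip_width: 0.0645
[0.52460926 0.16896086 0.14189611] [-0.08335276  0.72596035 -0.18219578] 0.06426954737728538
```

View pics/p5.png

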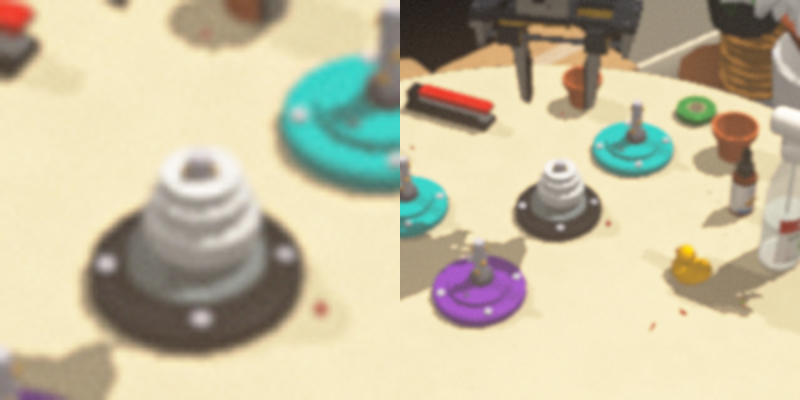

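All three spacers are stacked level, with the small one's centre at about (200,172) in the left crop. The duck, both pots and the glue bottle are upright where they were, and the gripper is clear.

```bash
python3 -m inch '[0,0,0.01,0,0,0,0.4, 0,0,0,0,0,0,0.4, 0,0,0,0,0,0,0.4]'; python3 -c "
from bench import manip
manip.close_job()"
```

```text
clock: 30.52
position: [0.5258, 0.1688, 0.1529]
eef_rot: [2.886, -1.239, 0.0]
force: [0.3, 0.0, -0.6]
grip_width: 0.0645
the job is handed in; nothing more can be done
```

I threaded the large, medium and small spacers onto the black arbor's post in that order. Each was pressed home until the sprung collar pushed back, then released. I handed the job in at about 30.5 s; no verdict is reported.

**Seating:** The collar began to push back at nearly the expected TCP height for each spacer, within about 0.5 mm. The wrist force peaked at about 8 N on the post, going by the readings at the end of each move.

**Last view:** The final picture shows the three-step stack level on the post, the gripper clear, and the duck, pots and glue bottle standing where they were.

**Anomalies:**
- **Missed grasps:** My first two grasps of the large spacer missed. The open fingertips sit about 26 mm above the reported TCP, so the fingers closed over the ring with about 5 N of downward force. I corrected the height and the spacer did not visibly move.
- **Balls not felt:** No clear upward push showed at the spring balls in the readings between steps. I relied on the collar contact and the pictures to judge that each spacer was home.

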